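# Clip the blue test tile on the decorating wheel

### The arm

A 6-joint arm with a two-finger parallel gripper is mounted at the origin on the work surface. World frame = base frame: x ahead of the robot, y to its left, z up, the work surface at z = 0. Lengths are in m, angles in rad, forces in N, time in s.
With the tool pointing down it reaches from about 0.35 to 0.975 m from the base axis. Payload 4.9 kg.
Tool frame: the origin (TCP) lies at the very end of the fingers, on their centre line; the grasp point (between the pads) lies 19 mm behind it (manip.hold_point_z is the distance from the TCP to the grasp point, in m); z points along the fingers, y is the direction in which the jaws open and shut (so a half turn about z gives the same grasp; the last joint's range is limited). The gripper opens to 85 mm and grips with 20 to 120 N. Pads are 22 mm wide; open, the fingers measure 114 mm over their backs; the gripper's body (76 mm by 85 mm) begins 54 mm behind the grasp point. The pads swing forward as they close: fully open they stand 13 mm farther back than shut.
Start: joints at [1.049, 0.053, 1.613, -0, 1.476, -0.119], TCP at [0.245, 0.575, 0.231] pointing down, gripper open.
Joint ranges: [-3.01, 3.01], [-1.01, 2.22], [0.06, 2.58], [-1.02, 4.17], [0.09, 2.62], [-3.14, 3.14]. Speed limits (rad/s): [2.57, 2.57, 3.14, 3.14, 3.14, 3.14].

### API

Orientations are given as a unit quaternion [w, x, y, z].
In Python, from plant import manip gives the robot as it stands. The module is installed in compiled form; this text tells all that it offers.
- The arm moves only by the shell command python3 -m creep 'ROWS'. ROWS is JSON, a list of rows, each a list of 7 numbers: the turn, a rotation vector about the tool's x, y, z in degrees, then the shift along the tool's x, y, z in m, then the opening, from 0 (shut) to 1 (fully open). In form: [[ax, ay, az, tx, ty, tz, jaw], ...]. A call has 1 to 20 rows; each row shifts and turns the commanded pose from where the row before left it, along the tool's axes as they then stand; what a row does not reach is not made up. A row lasts 1/12 s, in which the tool goes at most 41.7 mm and 7.16 degrees, less where a joint would pass 70% of its speed; a pose out of reach is approached as far as the arm can. A call is refused whole if a number of a shift passes 0.0417 or a number of a turn 7.16, either way. A call with a gripper value outside its range is refused whole. The fingers move at their own pace and stop on an object; the grip force is fixed at half the most. Time passes only in rows, so rows that do not move let the fingers close. It gives the time, the measured TCP pose, the force and the opening at its end, in the units of the state.
- manip.state(): the state, without advancing time (a new reading comes with each control period).
- manip.grab_frame(name): name is "scene" or "top" or "wrist"; returns the picture (400x640x3 uint8, blue, green, red); there is no depth.
- manip.get_calibration(name): a dict with "fx", "fy", "cx", "cy" (pixels), "dist" ([k1, k2, p1, p2, k3] as OpenCV has them; the pictures are not rectified), "xyz" and "attitude" of the camera in the world. Camera axes: x right, y down, z forward; pixel columns grow to the right and rows downward; lengths in m; the calibration is good to about 2 mm. A picture is of the moment at which its call begins: read the wrist's pose just before it. get_calibration takes no time and is no camera call; for the wrist camera it gives the pose at the moment of the call.
- manip.job_done(): hands the job in, once; it reports no verdict.
Trained networks look in the newest picture that a camera, given by its name, has taken for a name from the list of things; names that differ only in an ending like _2 or _b are one class to them, and where a whole thing is asked for, a point or a joint stands for the part that bears it (a point fixed in the world has none). Each returns a list of dicts, best first, with "confidence" (0 to 1); they miss things now and then, are a little off and sometimes report something else, mostly with a low value. They report only what shows in the picture. A call takes as long as a camera call. They do not tell look-alikes from the thing itself.
- manip.cut_out(target, camera): "pixels" (400x640 bool, what is visible of it) and "rect" ([left, top, right, bottom] in pixels, round what is visible of it).
The state is a dict: "time": time; "joint_pos": joint angles; "joint_vel": joint speeds; "joint_efforts": joint torques, N m; "tool_pos": TCP position; "tool_rot": TCP orientation; "contact_force": force on the tool from outside, world axes, zero at the start; "ft_torque": the same for the moment, N m; "gripper_width": opening from 0.0 (shut) to 1.0 (fully open).
Only numpy, scipy, OpenCV 4.12 (cv2) and the standard library are available. Lean on these libraries where they do the work, as an engineer would, in place of code of your own. Each camera call takes 0.05 s, during which the arm holds its last target.

### The job

Turn the decorating wheel until the blue glaze test tile squarely faces the yellow spring clip on the rail. Then press the clip's thumb lever to open its jaw, slide the open clip forward along the rail well over the tile's end (to the stop, or nearly), and let go so that the jaw shuts on the blue tile and holds it for brushing. Keep the other tiles in their places on the wheel and leave the pots and tools around it alone.

Things in the scene. Friction and masses are not known exactly. Their poses are not given: they have to be found in the camera images.
- stand: the fixed steel stand of a decorating wheel. Origin on the table under the wheel's axis; its z is up. From there a straight rail runs along the stand's own -y, to 360 mm from the axis; the yellow clip slides on it. At yaw 0 the rail points to the robot's right.
- wheel (a joint): turning of the round aluminium wheel (244 mm across, 14 mm thick, top face 70 mm above the table) about its upright axis: rad, 0 at the start, grows anticlockwise from above, no stops. It has some friction and stays where it is left (about 1.5 N at a peg turns it).
- wheel_centre (a point): the wheel's axis at its top face, 70 mm above the table
- peg0 (a point): one of four upright dark wooden push pegs on the wheel, 18 mm thick, standing 42 mm high on the wheel's top (tops 112 mm above the table), 95 mm from the axis, a quarter turn apart, each half-way between two tiles; push them sideways to turn the wheel. This point is on the peg's axis, 22 mm above the wheel's top
- peg1 (a point): one of four upright dark wooden push pegs on the wheel, 18 mm thick, standing 42 mm high on the wheel's top (tops 112 mm above the table), 95 mm from the axis, a quarter turn apart, each half-way between two tiles; push them sideways to turn the wheel. This point is on the peg's axis, 22 mm above the wheel's top
- peg2 (a point): one of four upright dark wooden push pegs on the wheel, 18 mm thick, standing 42 mm high on the wheel's top (tops 112 mm above the table), 95 mm from the axis, a quarter turn apart, each half-way between two tiles; push them sideways to turn the wheel. This point is on the peg's axis, 22 mm above the wheel's top
- peg3 (a point): one of four upright dark wooden push pegs on the wheel, 18 mm thick, standing 42 mm high on the wheel's top (tops 112 mm above the table), 95 mm from the axis, a quarter turn apart, each half-way between two tiles; push them sideways to turn the wheel. This point is on the peg's axis, 22 mm above the wheel's top
- blue_tile (a point): centre of the blue glaze test tile, 100 x 44 x 7 mm, 60 to 105 g, loose, lying flat on the wheel in a pocket with 5 mm lips at its two long sides and inner end. Its long side is radial, its centre 100 mm from the axis; its outer end overhangs the rim by 28 mm (150 mm from the axis), its top is 77 mm above the table. It faces the clip when its centre lies straight out from the wheel's axis along the rail (the stand's -y)
- green_tile (a point): centre of the green glaze test tile: same size, in another of the wheel's four pockets
- white_tile (a point): centre of the white glaze test tile: same size, in another of the wheel's four pockets
- brown_tile (a point): centre of the brown glaze test tile: same size, in another of the wheel's four pockets
- clip (a joint): slide of the whole clip along the rail towards the wheel: m, 0 at the far end of the rail, 0.075 fully forward at its stop. It slides with about 3 N of friction and stays where it is left. Fully forward, its jaw holds the last 20 mm of a tile that faces it; at 0 its jaw lip is 205 mm from the wheel's axis
- jaw_lip (a point): front edge of the clip's fixed steel lower jaw (40 mm wide), on its top face, 69 mm above the table; moves with the clip; its y axis points along the rail towards the wheel. A tile passes 1 mm above this jaw
- jaw (a joint): angle of the yellow sprung upper jaw: rad, 0 shut, 0.5 fully open. A spring shuts it; pressing the thumb lever down opens it. 0.11 when it is shut on a tile; above 0.17 a tile passes freely under it, 0.3 is a good opening
- lever_pad (a point): middle of the black thumb pad on the yellow lever (36 mm wide), 110 mm behind the jaw lip, about 107 mm above the table when shut; moves with the lever. Hinge pin 48 mm nearer the wheel, 92 mm up. The pad is 52 mm long between two 11 mm ridges, against which a fingertip can push the clip along. 6 N down starts to open the jaw; 9 N and 14 mm of travel give 0.3 rad
- jar_mid (a point): middle of an amber glaze jar with a white lid, 64 mm across, 85 mm high, standing behind the wheel: leave it
- bowl_mid (a point): middle of an unglazed pinkish clay bowl, 100 mm across, 55 mm high: leave it
- mug_mid (a point): middle of a white mug, 76 mm across, 90 mm high: leave it
- brush: a brush 180 mm long lying on the table: leave it
- rib_mid (a point): middle of a flat wooden throwing rib 110 x 50 x 7 mm lying on the table: leave it
There are look-alikes about, which are no part of the job. Of the things like the part that bears green_tile, leave any that is black; of the rest the larger one is meant.

How it is judged:
On the way, in this order (a step that is already met when the one before it is completed fails the run):
1. the wheel has been turned until the blue tile faces the clip (x of blue_tile in the frame of stand between -0.012 and 0.012 m and y of blue_tile in the frame of stand below -0.08 m), for 0.2 s.
2. the clip has been slid over the blue tile's end with its jaw held open (all of step 1 and y of blue_tile in the frame of jaw_lip below 0.04 m and value of joint jaw above 0.16 rad), for 0.1 s.
At the end, for the whole second after the job is handed in: The blue tile's centre is within 12 mm of the rail's line, on the clip's side; the clip covers at least the last 10 mm of it and the jaw is shut on it (0.07 to 0.15 rad); all four tiles lie flat in their pockets (centres within 112 mm of the axis); the wheel is still (all of step 1 and y of blue_tile in the frame of jaw_lip below 0.04 m and value of joint jaw between 0.07 and 0.15 rad and height (world z) of each of blue_tile, green_tile, white_tile, brown_tile above 0.066 m and angle between blue_tile's own z axis and vertical below 0.12 rad and horizontal distance between each of green_tile, white_tile, brown_tile, blue_tile and wheel_centre below 0.112 m and velocity of joint wheel between -0.05 and 0.05 rad/s); the robot touches nothing.
It fails at once if a tile is knocked off the wheel (height (world z) of any of green_tile, white_tile, brown_tile, blue_tile below 0.055 m).
It fails at once if a pot or tool on the table is moved by more than 30 mm (distance of any of jar_mid, bowl_mid, mug_mid, brush, rib_mid from where it was at the start of the episode above 0.03 m).
It also fails if it takes over 58 s, if anything falls off the work surface, if the arm or the gripper's body presses on something with over 40 N, if the wrist force passes 120 N, or if a joint passes its speed limit or range.

## Working session

There is one attempt and no reset: what is moved stays moved. The work goes in short steps, Python scripts to look and compute and a shell command to move; the robot and the scene stay as the last step left them, time stands still between calls to the robot, and variables do not carry over. Pictures are saved under pics/ and viewed, and the job is handed in when it is done.

```bash
mkdir -p pics; python3 - <<'E'
from plant import manip
import cv2,numpy as np
for n in ["scene","top"]:
    cv2.imwrite(f"pics/{n}0.png",manip.grab_frame(n))
    print(n,manip.get_calibration(n))
s=manip.state();print({k:np.round(v,3).tolist() for k,v in s.items()})
E
```

```text
scene {'fx': 385.84812513244, 'fy': 385.84812513244, 'cx': 312.13926429672205, 'cy': 199.44507129031524, 'dist': array([-0.0761193,  0.       ,  0.       ,  0.       ,  0.       ]), 'xyz': array([1.16597765, 0.35757983, 0.86488322]), 'attitude': array([-0.20425681,  0.49089193,  0.7816816 , -0.32600328])}
top {'fx': 434.2772108927458, 'fy': 434.2772108927458, 'cx': 315.56013583665595, 'cy': 206.45179945287722, 'dist': array([-0.05936198,  0.        ,  0.        ,  0.        ,  0.        ]), 'xyz': array([0.33758538, 0.01807634, 1.2186138 ]), 'attitude': array([-0.05222056,  0.71247102, -0.69775065,  0.05293468])}
{'time': 0.1, 'joint_pos': [1.049, 0.053, 1.614, -0.0, 1.476, -0.119], 'joint_vel': [0.0, 0.0, -0.005, 0.0, -0.001, -0.0], 'joint_efforts': [-0.001, -39.49, -37.136, -0.0, 0.004, -0.0], 'tool_pos': [0.245, 0.574, 0.23], 'tool_rot': [-0.0, 0.2, 0.98, -0.001], 'contact_force': [0.334, 0.216, -1.07], 'ft_torque': [-0.013, 0.03, 0.009], 'gripper_width': 1.002}
```

View pics/scene0.png

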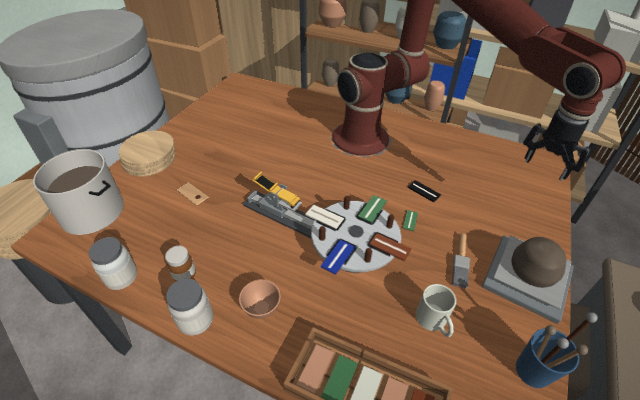

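View pics/top0.png

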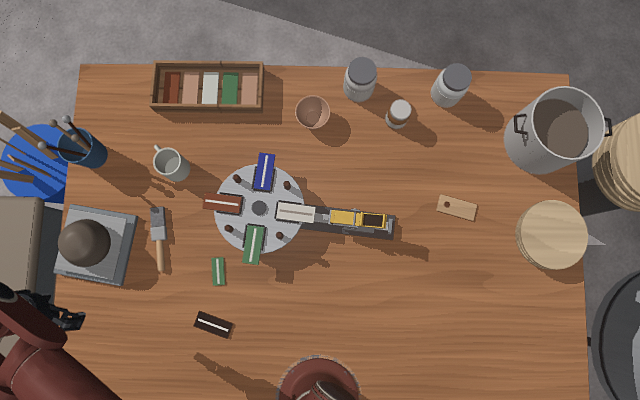

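The scene picture shows the wheel at about (357,232), with the blue tile towards the camera (338,256), white facing the clip, and green and brown opposite. The top picture shows the wheel at (259,208), the clip at (360,220) to the robot's right, the bowl at (312,112) and the mug at (170,162).

Green candidates in top: the one on the wheel (254,244), a small loose one (218,271), and a black one (213,323). The large one on the wheel fits. None of them gets grasped.

```bash
cat > h.py <<'E'
from plant import manip
import cv2,numpy as np
from scipy.spatial.transform import Rotation as R
def ray(n,px,z):
    c=manip.get_calibration(n);K=np.array([[c['fx'],0,c['cx']],[0,c['fy'],c['cy']],[0,0,1]])
    u=cv2.undistortPoints(np.array(px,float).reshape(-1,1,2),K,c['dist']).reshape(-1,2)
    M=R.from_quat(c['attitude'],scalar_first=True)
    d=M.apply(np.c_[u,np.ones(len(u))]);o=np.array(c['xyz'])
    return o+d*((z-o[2])/d[:,2])[:,None]
def proj(n,P):
    c=manip.get_calibration(n);K=np.array([[c['fx'],0,c['cx']],[0,c['fy'],c['cy']],[0,0,1]])
    M=R.from_quat(c['attitude'],scalar_first=True)
    p=M.inv().apply(np.atleast_2d(P)-np.array(c['xyz']))
    return cv2.projectPoints(p,np.zeros(3),np.zeros(3),K,c['dist'])[0].reshape(-1,2)
E
python3 - <<'E'
from h import *
for n in ["top","scene"]:
    im=manip.grab_frame(n)
    for t,z in [("blue_tile",.077),("white_tile",.077),("green_tile",.077),("brown_tile",.077),("peg0",.112),("lever_pad",.107),("wheel",.07),("clip",.08),("jaw_lip",.07),("stand",.03),("bowl_mid",.05),("mug_mid",.08),("jar_mid",.085),("brush",0.01),("rib_mid",.007)]:
        for r in manip.cut_out(t,n)[:5]:
            m=r["pixels"].astype(np.uint8)
            (cx,cy),wh,a=cv2.minAreaRect(cv2.findNonZero(m))
            ys,xs=np.nonzero(m)
            print(n,t,round(r["confidence"],2),np.round(r["rect"]).tolist(),m.sum(),"rectc",np.round(ray(n,[(cx,cy)],z)[0],3)[:2],"mean",np.round(ray(n,[(xs.mean(),ys.mean())],z)[0],3)[:2])
im=manip.grab_frame("top")
cv2.imwrite("pics/topcrop.png",cv2.resize(im[140:290,190:410],None,fx=3.6,fy=3.6,interpolation=cv2.INTER_CUBIC))
print(manip.state()["time"])
E
```

```text
top blue_tile 0.93 [254.0, 152.0, 274.0, 190.0] 636 rectc [0.602 0.158] mean [0.602 0.159]
top white_tile 0.69 [276.0, 205.0, 315.0, 221.0] 627 rectc [0.492 0.072] mean [0.492 0.072]
top white_tile 0.41 [214.0, 164.0, 304.0, 254.0] 4575 rectc [0.5  0.17] mean [0.5   0.171]
top green_tile 0.78 [194.0, 312.0, 230.0, 339.0] 611 rectc [0.197 0.277] mean [0.197 0.278]
top green_tile 0.77 [215.0, 256.0, 226.0, 285.0] 310 rectc [0.333 0.271] mean [0.334 0.271]
top green_tile 0.57 [244.0, 227.0, 264.0, 265.0] 601 rectc [0.404 0.182] mean [0.403 0.181]
top brown_tile 0.61 [151.0, 205.0, 170.0, 271.0] 714 rectc [0.416 0.432] mean [0.427 0.433]
top brown_tile 0.58 [200.0, 194.0, 240.0, 212.0] 593 rectc [0.513 0.27 ] mean [0.514 0.27 ]
top peg0 0.65 [216.0, 165.0, 304.0, 257.0] 4664 rectc [0.495 0.165] mean [0.496 0.165]
top lever_pad 0.67 [331.0, 212.0, 389.0, 229.0] 700 rectc [ 0.474 -0.092] mean [ 0.474 -0.095]
top wheel 0.78 [215.0, 165.0, 303.0, 254.0] 4559 rectc [0.501 0.172] mean [0.501 0.171]
top jaw_lip 0.95 [324.0, 210.0, 385.0, 236.0] 1032 rectc [ 0.475 -0.092] mean [ 0.475 -0.092]
to
[... 2374 characters left out ...]
53 rectc [0.784 0.033] mean [0.784 0.032]
scene bowl_mid 0.52 [253.0, 172.0, 298.0, 208.0] 527 rectc [ 0.435 -0.12 ] mean [ 0.434 -0.121]
scene mug_mid 0.56 [414.0, 280.0, 455.0, 336.0] 1608 rectc [0.645 0.425] mean [0.648 0.42 ]
scene mug_mid 0.5 [360.0, 198.0, 387.0, 223.0] 419 rectc [0.412 0.18 ] mean [0.415 0.181]
scene mug_mid 0.27 [249.0, 173.0, 305.0, 217.0] 1110 rectc [ 0.492 -0.093] mean [ 0.488 -0.086]
scene jar_mid 0.67 [167.0, 247.0, 194.0, 280.0] 771 rectc [ 0.8   -0.186] mean [ 0.801 -0.185]
scene rib_mid 0.89 [178.0, 183.0, 208.0, 202.0] 348 rectc [ 0.53  -0.381] mean [ 0.53 -0.38]
scene rib_mid 0.64 [236.0, 282.0, 279.0, 320.0] 1277 rectc [0.763 0.015] mean [0.764 0.016]
1.75
```

View pics/topcrop.png

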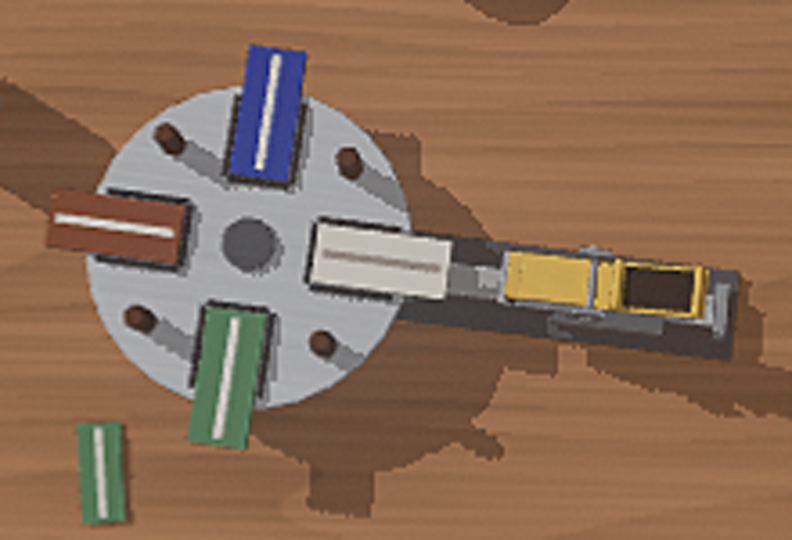

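The numbers agree with the picture. The tiles are 100 mm from a centre near (0.503,0.171). Networks do mislabel some things: a black tile and the trowel come up as "green" and "brown". The blue tile at top (264,171) is right. Next I refine the rail line, pegs and pad.

```bash
python3 - <<'E'
from h import *
C=np.array([.503,.1705])
f=lambda p:[190+(p[0]+.5)/3.6-.5,140+(p[1]+.5)/3.6-.5]
for nm,p,z in [("pegUR",(350,160),.112),("pegUL",(166,137),.112),("pegLL",(137,317),.112),("pegLR",(321,343),.112),("pad",(658,289),.107),("jawfront",(506,278),.085),("hub",(249,244),.07),("railfarL",(738,272),.03),("railfarR",(732,357),.03)]:
    P=ray("top",[f(p)],z)[0][:2]; d=P-C
    print(nm,np.round(P,3),"r",round(np.hypot(*d),3),"ang",round(np.degrees(np.arctan2(d[1],d[0])),1))
im=manip.grab_frame("scene")
cv2.imwrite("pics/sc.png",cv2.resize(im[155:285,230:430],None,fx=4,fy=4,interpolation=cv2.INTER_CUBIC))
E
```

```text
pegUR [0.561 0.094] r 0.095 ang -52.8
pegUL [0.575 0.228] r 0.092 ang 38.8
pegLL [0.444 0.243] r 0.093 ang 129.4
pegLR [0.428 0.111] r 0.096 ang -141.5
pad [ 0.472 -0.129] r 0.301 ang -95.9
jawfront [ 0.481 -0.02 ] r 0.192 ang -96.7
hub [0.504 0.17 ] r 0.001 ang -2.4
railfarL [ 0.496 -0.2  ] r 0.371 ang -91.1
railfarR [ 0.431 -0.196] r 0.373 ang -101.2
```

View pics/sc.png

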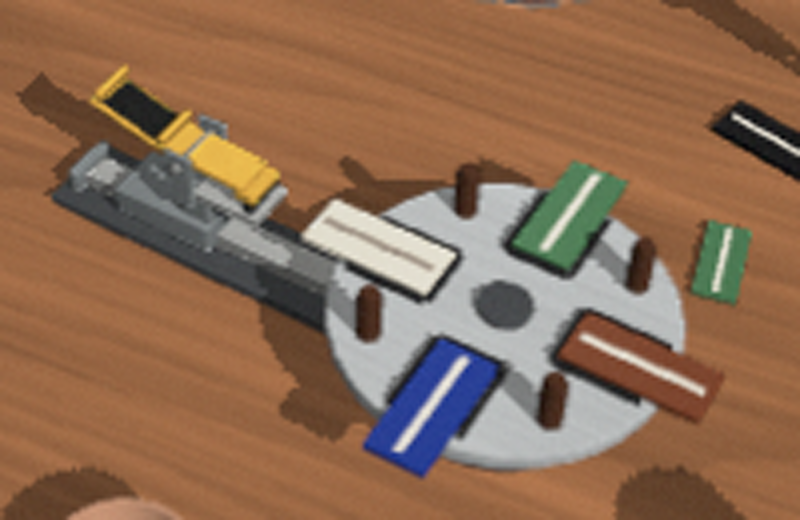

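Rail direction is about -96.2°, and the blue tile is at -7.2°, so the wheel must turn about -89°. I'll straddle the upper-left peg (38.5°) with part-open fingers and drive it round clockwise.

```bash
python3 -m creep '[[0,0,0,-0.0294,-0.0125,0,1],[0,0,0,-0.0294,-0.0125,0,1],[0,0,0,-0.0294,-0.0125,0,1],[0,0,0,-0.0294,-0.0125,0,0.45],[0,0,0,-0.0294,-0.0125,0,0.45],[0,0,0,-0.0294,-0.0125,0,0.45],[0,0,0,-0.0294,-0.0125,0,0.45],[0,0,0,-0.0294,-0.0125,0,0.45],[0,0,0,-0.0294,-0.0125,0,0.45],[0,0,0,-0.0294,-0.0125,0,0.45],[0,0,0,-0.0294,-0.0125,0,0.45],[0,0,0,-0.0294,-0.0125,0,0.45],[0,0,0,-0.0294,-0.0125,0,0.45],[0,0,0,-0.0294,-0.0125,0,0.45],[0,0,0,-0.0294,-0.0125,0,0.45]]'
python3 -m creep '[[0,0,-6.1,0,0,0,0.45],[0,0,-6.1,0,0,0,0.45],[0,0,-6.1,0,0,0,0.45],[0,0,-6.1,0,0,0,0.45],[0,0,-6.1,0,0,0,0.45],[0,0,-6.1,0,0,0,0.45],[0,0,-6.1,0,0,0,0.45],[0,0,-6.1,0,0,0,0.45],[0,0,-6.1,0,0,0,0.45],[0,0,-6.1,0,0,0,0.45]]'
python3 - <<'E'
from h import *
s=manip.state();M=R.from_quat(s['tool_rot'],scalar_first=True).as_matrix()
print(s['time'],np.round(s['tool_pos'],4),np.round(M,3),s['gripper_width'])
print("peg in wrist px",proj("wrist",[[.579,.229,.112]]),proj("wrist",[s['tool_pos']]))
cv2.imwrite("pics/w1.png",manip.grab_frame("wrist"))
cv2.imwrite("pics/t1.png",manip.grab_frame("top"))
E
```

```text
time: 3.05
tool_pos: [0.5782, 0.2283, 0.2314]
tool_rot: [0.0, 0.2, 0.98, 0.0]
contact_force: [-0.2, 0.4, 0.4]
gripper_width: 0.445
time: 3.88
tool_pos: [0.5772, 0.2296, 0.2313]
tool_rot: [-0.0, -0.327, 0.945, -0.0]
contact_force: [0.2, 0.9, 0.3]
gripper_width: 0.453
3.8833 [0.5772 0.2296 0.2313] [[-0.786 -0.619 -0.   ]
 [-0.619  0.786 -0.   ]
 [ 0.    -0.    -1.   ]] 0.4530468223400089
peg in wrist px [[316.36975273 190.80787554]] [[318.97042936 253.92139375]]
```

View pics/w1.png

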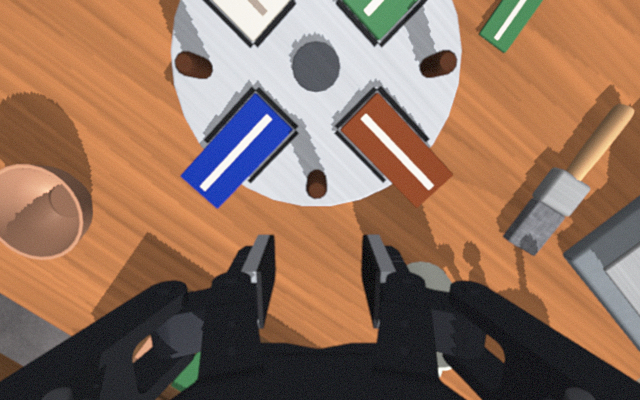

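```bash
python3 - <<'E'
from h import *
# peg tops estimated later; print where predicted points are
for a in (38.5,):
    print(proj("wrist",[[.505+.095*np.cos(np.radians(a)),.17+.095*np.sin(np.radians(a)),z] for z in (.07,.112)]))
E
```

```text
[[316.41993552 179.71661232]
 [316.247108   191.25758021]]
```

The wrist picture shows the peg top at (317,190), predicted (316,191), with blue to the left at (240,147) and the fingers at (258,270) and (378,270). I'll work out the hub and rail from this picture before going down.

```bash
python3 - <<'E'
from h import *
print("hub",ray("wrist",[(316,66)],.07)); print("peg",ray("wrist",[(317,189)],.112))
for p in [(240,146),(396,142)]: 
    print(ray("wrist",[p],.077))
s=manip.state();print(s['tool_pos'])
E
```

```text
hub [[0.50283494 0.16918543 0.07      ]]
peg [[0.57753605 0.22848053 0.112     ]]
[[0.59514265 0.15784048 0.077     ]]
[[0.509705   0.26186387 0.077     ]]
[0.5771931  0.22959436 0.23132791]
```

```bash
python3 -m creep '[[0,0,0,0,0,0.0147,0.45],[0,0,0,0,0,0.0147,0.45],[0,0,0,0,0,0.0147,0.45],[0,0,0,0,0,0.0147,0.45],[0,0,0,0,0,0.0147,0.45],[0,0,0,0,0,0.0147,0.45],[0,0,0,0,0,0.0147,0.45],[0,0,0,0,0,0.0147,0.45],[0,0,0,0,0,0.0147,0.45],[0,0,0,0,0,0.0147,0.45],[0,0,0,0,0,0,0.45]]'
python3 - <<'E'
from h import *
cv2.imwrite("pics/w2.png",manip.grab_frame("wrist"))
E
```

```text
time: 4.9
tool_pos: [0.5748, 0.2289, 0.0798]
tool_rot: [-0.003, -0.325, 0.946, 0.0]
contact_force: [-1.3, -0.3, -0.6]
gripper_width: 0.45
```

View pics/w2.png

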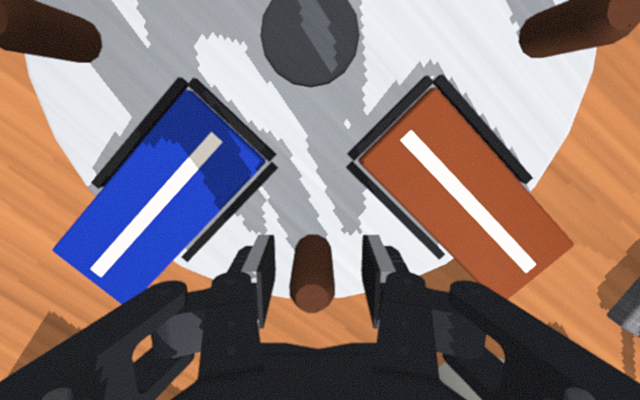

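The peg at (312,280) stands between the pads, with clearance on both sides. I'll raise slightly and swing.

```bash
python3 -m creep '[[0,0,0,0,0,-0.006,0.45],[0,0,2,0.00012,-0.0033,0,0.45],[0,0,4,0.00023,-0.0066,0,0.45],[0,0,4,0.00023,-0.0066,0,0.45],[0,0,4,0.00023,-0.0066,0,0.45],[0,0,4,0.00023,-0.0066,0,0.45],[0,0,4,0.00023,-0.0066,0,0.45],[0,0,4,0.00023,-0.0066,0,0.45],[0,0,4,0.00023,-0.0066,0,0.45],[0,0,4,0.00023,-0.0066,0,0.45],[0,0,4,0.00023,-0.0066,0,0.45],[0,0,2,0.00012,-0.0033,0,0.45]]'
python3 - <<'E'
from h import *
s=manip.state();d=s['tool_pos'][:2]-np.array([.5035,.17]);print(np.hypot(*d),np.degrees(np.arctan2(d[1],d[0])))
im=manip.grab_frame("top");cv2.imwrite("pics/t3.png",cv2.resize(im[140:290,190:410],None,fx=3.6,fy=3.6))
E
```

```text
time: 5.95
tool_pos: [0.5987, 0.1679, 0.093]
tool_rot: [0.002, 0.02, 1.0, 0.0]
contact_force: [-1.0, 0.5, -0.3]
gripper_width: 0.449
0.09527224343427453 -1.2738401935967354
```

View pics/t3.png

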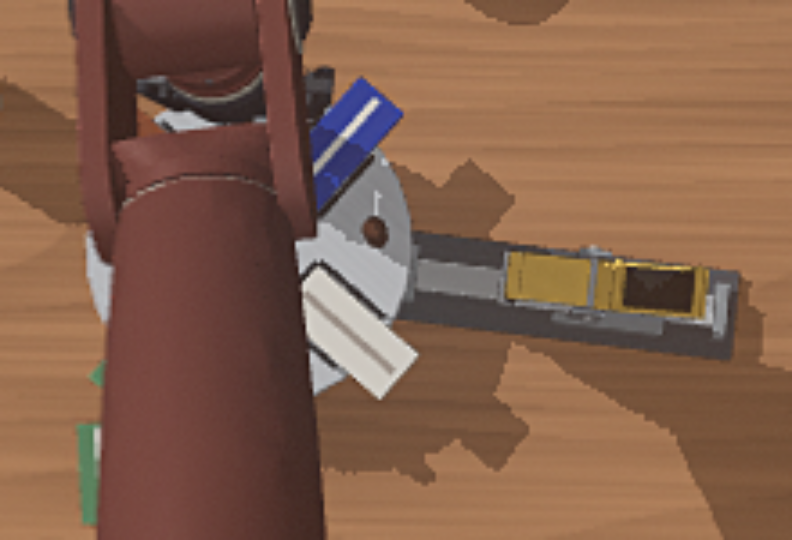

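The wheel is turning with the peg; blue is now at about (355,140) in the crop. I'll continue.

```bash
python3 -m creep '[[0,0,2,0.00012,-0.0033,0.003,0.45],[0,0,4,0.00023,-0.0066,0,0.45],[0,0,4,0.00023,-0.0066,0,0.45],[0,0,4,0.00023,-0.0066,0,0.45],[0,0,4,0.00023,-0.0066,0,0.45],[0,0,4,0.00023,-0.0066,0,0.45],[0,0,4,0.00023,-0.0066,0,0.45],[0,0,4,0.00023,-0.0066,0,0.45],[0,0,4,0.00023,-0.0066,0,0.45],[0,0,4,0.00023,-0.0066,0,0.45],[0,0,4,0.00023,-0.0066,0,0.45],[0,0,2,0.00012,-0.0033,0,0.45],[0,0,0,0,0,0,0.45]]'
python3 - <<'E'
from h import *
C=np.array([.5035,.17])
s=manip.state();d=s['tool_pos'][:2]-C;print(np.hypot(*d),np.degrees(np.arctan2(d[1],d[0])))
im=manip.grab_frame("top");cv2.imwrite("pics/t4.png",cv2.resize(im[140:290,190:410],None,fx=3.6,fy=3.6))
for n in ("top","scene"):
  for t in ("blue_tile","white_tile"):
    if n=="scene": manip.grab_frame(n)
    for r in manip.cut_out(t,n)[:3]:
      m=r["pixels"].astype(np.uint8);(cx,cy),wh,a=cv2.minAreaRect(cv2.findNonZero(m))
      P=ray(n,[(cx,cy)],.077)[0][:2];e=P-C
      print(n,t,round(r["confidence"],2),m.sum(),np.round(P,3),round(np.hypot(*e),3),round(np.degrees(np.arctan2(e[1],e[0])),1))
E
```

```text
time: 7.08
tool_pos: [0.569, 0.1031, 0.0893]
tool_rot: [0.001, 0.391, 0.92, 0.001]
contact_force: [0.3, -0.8, -0.6]
gripper_width: 0.448
0.0936189927526978 -45.612383959167595
top blue_tile 0.45 201 [0.514 0.036] 0.134 -85.7
top white_tile 0.7 1466 [0.51  0.219] 0.05 82.1
top white_tile 0.69 951 [0.62  0.417] 0.273 64.8
scene blue_tile 0.76 160 [0.505 0.065] 0.105 -88.9
scene blue_tile 0.71 503 [ 0.459 -0.103] 0.277 -99.3
scene blue_tile 0.68 3344 [0.525 0.175] 0.022 13.7
scene white_tile 0.93 398 [0.409 0.162] 0.095 -175.2
```

View pics/t4.png

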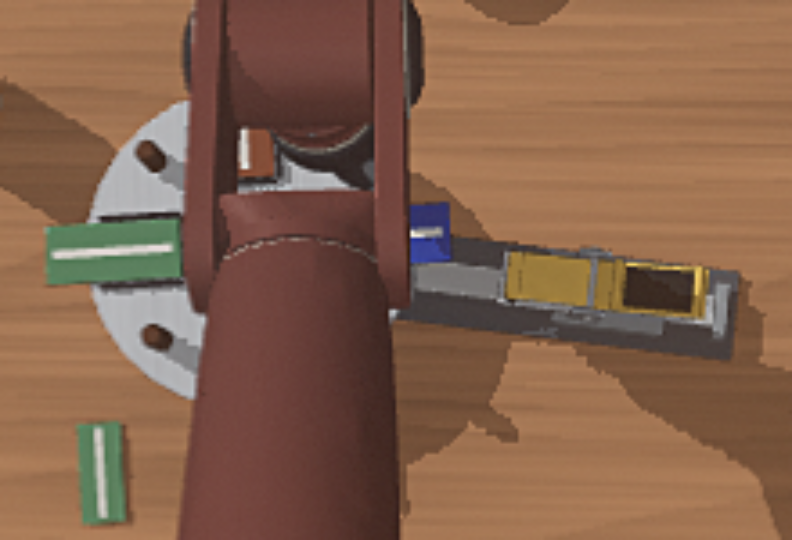

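Blue is at about -87°: the end shows at crop (432,232) and the rail is at -96°. About 9° more to go.

```bash
python3 -m creep '[[0,0,2,0.00012,-0.0033,0,0.45],[0,0,2.5,0.00016,-0.0042,0,0.45],[0,0,2.5,0.00016,-0.0042,0,0.45],[0,0,1.5,0.0001,-0.0025,0,0.45],[0,0,0,0,0,0,0.45],[0,0,0,0,0,0,0.45]]'
python3 - <<'E'
from h import *
C=np.array([.5035,.17])
s=manip.state();d=s['tool_pos'][:2]-C;print(np.hypot(*d),np.degrees(np.arctan2(d[1],d[0])))
im=manip.grab_frame("top");cv2.imwrite("pics/t5.png",cv2.resize(im[140:290,190:410],None,fx=3.6,fy=3.6))
manip.grab_frame("scene")
for n in ("top","scene"):
  for t in ("green_tile","white_tile","brown_tile"):
    for r in manip.cut_out(t,n)[:5]:
      m=r["pixels"].astype(np.uint8);(cx,cy),wh,a=cv2.minAreaRect(cv2.findNonZero(m))
      P=ray(n,[(cx,cy)],.077)[0][:2];e=P-C
      if .08<np.hypot(*e)<.12: print(n,t,round(r["confidence"],2),m.sum(),np.round(P,3),round(np.hypot(*e),3),round(np.degrees(np.arctan2(e[1],e[0])),1))
E
```

```text
time: 7.93
tool_pos: [0.5567, 0.0944, 0.0872]
tool_rot: [-0.0, 0.458, 0.889, -0.0]
contact_force: [-0.1, 0.6, -0.3]
gripper_width: 0.453
0.09243769324114164 -54.82917045927984
top green_tile 0.63 664 [0.512 0.27 ] 0.1 85.1
scene green_tile 0.7 554 [0.515 0.268] 0.099 83.2
scene white_tile 0.67 389 [0.408 0.176] 0.096 176.1
scene brown_tile 0.9 558 [0.607 0.162] 0.104 -4.4
```

View pics/t5.png

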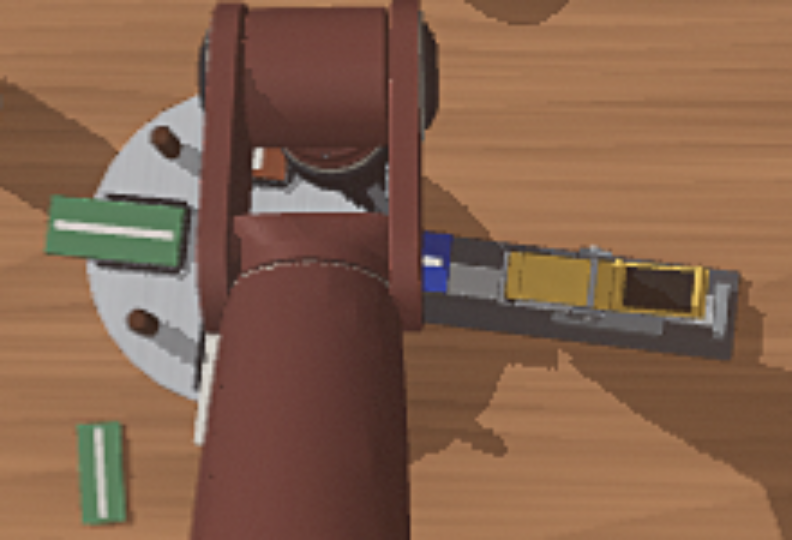

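Blue is at about -95.5° against a rail at -96.2°. One small nudge, then lift clear, turn the tool across the rail, and shut the fingers.

```bash
python3 -m creep '[[0,0,1,0.00006,-0.0016,0,0.45],[0,0,0,0,0,0,0.45],[0,0,0,0,0.001,0,0.45],[0,0,0,0,0,-0.02,0.45],[0,0,0,0,0,-0.02,0.45],[0,0,0,0,0,-0.02,0.45],[0,0,0,0,0,-0.02,0.3],[0,0,0,0,0,-0.02,0.1],[0,0,0,0,0,-0.02,0],[0,0,6.8,0,0,0,0],[0,0,6.8,0,0,0,0],[0,0,6.8,0,0,0,0],[0,0,6.8,0,0,0,0],[0,0,6.8,0,0,0,0],[0,0,6.7,0,0,0,0]]'
python3 -m creep '[[0,0,0,-0.0231,-0.006,0,0],[0,0,0,-0.0231,-0.006,0,0],[0,0,0,-0.0231,-0.006,0,0],[0,0,0,-0.0231,-0.006,0,0],[0,0,0,-0.0231,-0.006,0,0],[0,0,0,-0.0231,-0.006,0,0],[0,0,0,-0.0231,-0.006,0,0],[0,0,0,-0.0231,-0.006,0,0],[0,0,0,-0.0231,-0.006,0,0],[0,0,0,-0.0231,-0.006,0,0],[0,0,0,0,0,0,0]]'
python3 - <<'E'
from h import *
C=np.array([.5035,.17])
s=manip.state();M=R.from_quat(s['tool_rot'],scalar_first=True).as_matrix()
print(s['time'],np.round(s['joint_pos'],2),np.round(M[:2,:2],3))
cv2.imwrite("pics/w6.png",manip.grab_frame("wrist"))
im=manip.grab_frame("top");cv2.imwrite("pics/t6.png",cv2.resize(im[140:290,190:410],None,fx=3.6,fy=3.6))
im=manip.grab_frame("scene");cv2.imwrite("pics/s6.png",cv2.resize(im[155:285,230:430],None,fx=4,fy=4))
print(proj("wrist",[[.472,-.129,.107],s['tool_pos']]))
for n in ("top","scene"):
  for t in ("blue_tile","green_tile","white_tile","brown_tile"):
    for r in manip.cut_out(t,n)[:5]:
      m=r["pixels"].astype(np.uint8);(cx,cy),wh,a=cv2.minAreaRect(cv2.findNonZero(m))
      P=ray(n,[(cx,cy)],.077)[0][:2];e=P-C
      if .08<np.hypot(*e)<.12: print(n,t,round(r["confidence"],2),m.sum(),np.round(P,3),round(np.hypot(*e),3),round(np.degrees(np.arctan2(e[1],e[0])),1))
E
```

```text
time: 9.58
tool_pos: [0.5563, 0.0941, 0.2073]
tool_rot: [-0.0, 0.747, 0.665, -0.0]
contact_force: [0.1, -0.4, -0.5]
gripper_width: 0.003
time: 10.5
tool_pos: [0.4703, -0.1318, 0.2074]
tool_rot: [0.0, 0.746, 0.666, -0.001]
contact_force: [-0.0, -0.1, -0.7]
gripper_width: 0.001
10.5 [-0.42 -0.27  1.95 -0.    1.46 -0.31] [[ 0.113  0.994]
 [ 0.994 -0.113]]
[[319.32571487 193.60331579]
 [316.81989825 256.54559543]]
top green_tile 0.96 581 [0.514 0.269] 0.1 83.7
top white_tile 0.55 725 [0.403 0.183] 0.102 172.6
top brown_tile 0.66 633 [0.603 0.159] 0.1 -6.2
scene green_tile 0.91 550 [0.519 0.268] 0.099 81.0
scene white_tile 0.87 371 [0.409 0.18 ] 0.095 174.2
scene brown_tile 0.55 572 [0.607 0.16 ] 0.104 -5.7
```

View pics/w6.png

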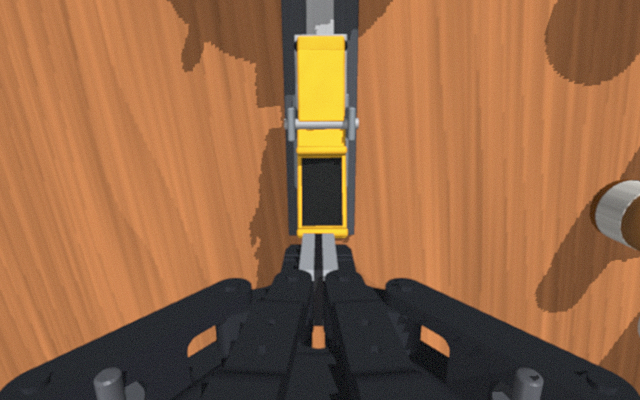

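View pics/t6.png

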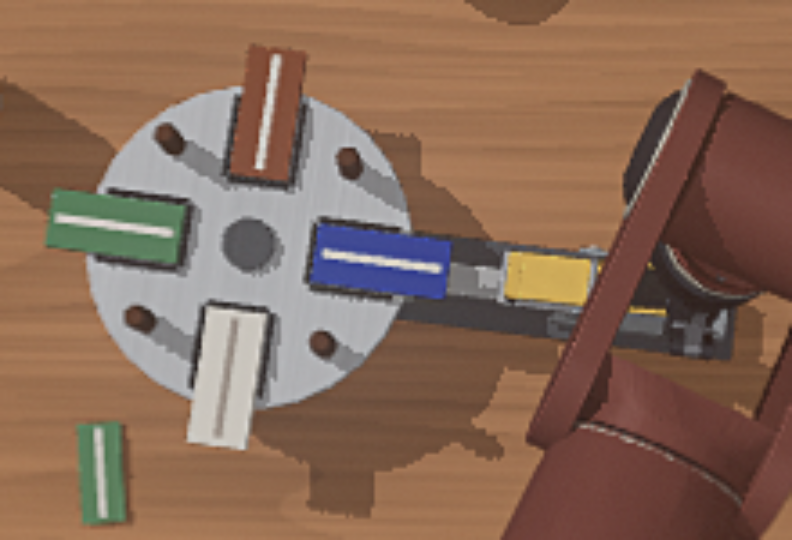

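View pics/s6.png

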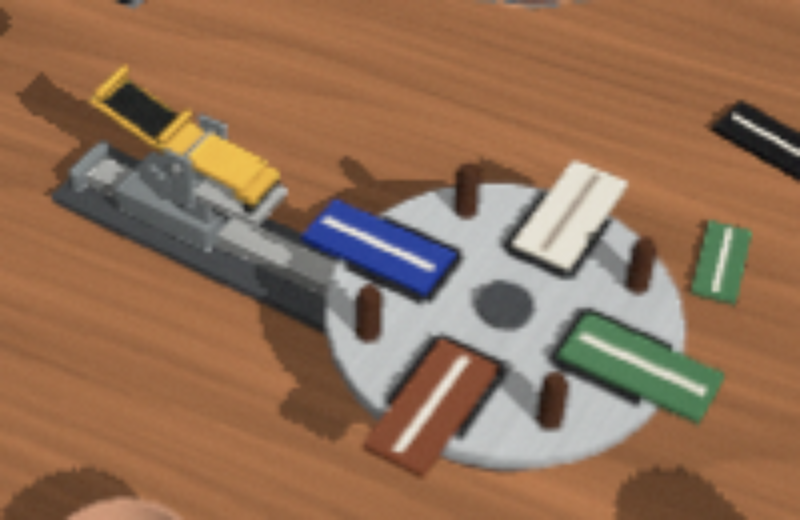

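Blue now faces the clip (brown -6.2°, so blue is at about -96.3°; rail -96.2°). In the wrist picture the pad centre is at (322,191) between ridges at rows 153 and 233.

```bash
python3 - <<'E'
from h import *
s=manip.state();M=R.from_quat(s['tool_rot'],scalar_first=True).as_matrix()
for z in (.107,.115):
  for p in [(322,191),(322,157),(322,229),(322,125),(322,37)]:
    P=ray("wrist",[p],z)[0]; print(z,p,np.round(P,4),np.round(M.T@(P-s['tool_pos']),4), "r",round(np.hypot(*(P[:2]-[.5035,.17])),4))
E
```

```text
0.107 (322, 191) [ 0.4742 -0.127   0.107 ] [0.0017 0.0025 0.1003] r 0.2985
0.107 (322, 157) [ 0.4769 -0.1021  0.107 ] [0.0267 0.0024 0.1003] r 0.2734
0.107 (322, 229) [ 0.4711 -0.1564  0.107 ] [-0.0278  0.0026  0.1003] r 0.328
0.107 (322, 125) [ 0.4792 -0.0799  0.107 ] [0.0491 0.0023 0.1003] r 0.251
0.107 (322, 37) [ 0.4852 -0.0235  0.107 ] [0.1058 0.0021 0.1003] r 0.1943
0.115 (322, 191) [ 0.4744 -0.125   0.115 ] [0.0038 0.0024 0.0923] r 0.2964
0.115 (322, 157) [ 0.4769 -0.1009  0.115 ] [0.0279 0.0023 0.0923] r 0.2722
0.115 (322, 229) [ 0.4714 -0.1534  0.115 ] [-0.0248  0.0025  0.0923] r 0.325
0.115 (322, 125) [ 0.4792 -0.0794  0.115 ] [0.0496 0.0022 0.0923] r 0.2505
0.115 (322, 37) [ 0.485  -0.0248  0.115 ] [0.1045 0.002  0.0923] r 0.1957
```

```bash
python3 -m creep '[[0,0,0,0.003,0.0025,0.018,0],[0,0,0,0,0,0.018,0],[0,0,0,0,0,0.018,0],[0,0,0,0,0,0.018,0],[0,0,0,0,0,0.014,0],[0,0,0,0,0,0.006,0],[0,0,0,0,0,0,0]]'
python3 -m creep '[[0,0,0,0,0,0.004,0],[0,0,0,0,0,0.004,0],[0,0,0,0,0,0.003,0],[0,0,0,0,0,0.003,0],[0,0,0,0,0,0,0]]'
python3 - <<'E'
from h import *
cv2.imwrite("pics/w7.png",manip.grab_frame("wrist"))
im=manip.grab_frame("scene");cv2.imwrite("pics/s7.png",cv2.resize(im[155:285,230:430],None,fx=4,fy=4))
E
```

```text
time: 11.63
tool_pos: [0.4732, -0.1256, 0.1135]
tool_rot: [-0.002, 0.745, 0.667, -0.001]
contact_force: [0.0, -1.3, -0.2]
gripper_width: -0.0
time: 12.05
tool_pos: [0.4754, -0.1275, 0.1031]
tool_rot: [0.002, 0.745, 0.667, -0.0]
contact_force: [-1.4, -2.3, 6.4]
gripper_width: -0.003
```

View pics/w7.png

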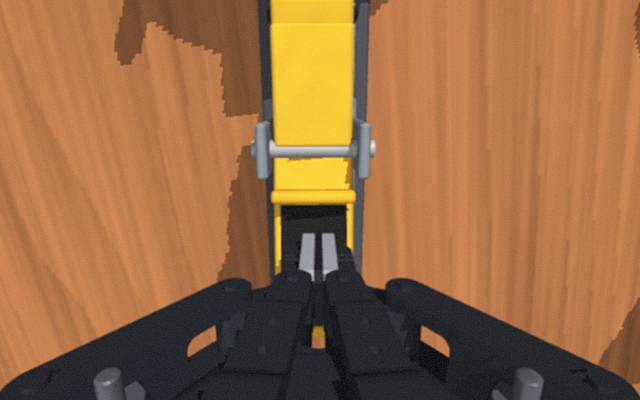

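View pics/s7.png

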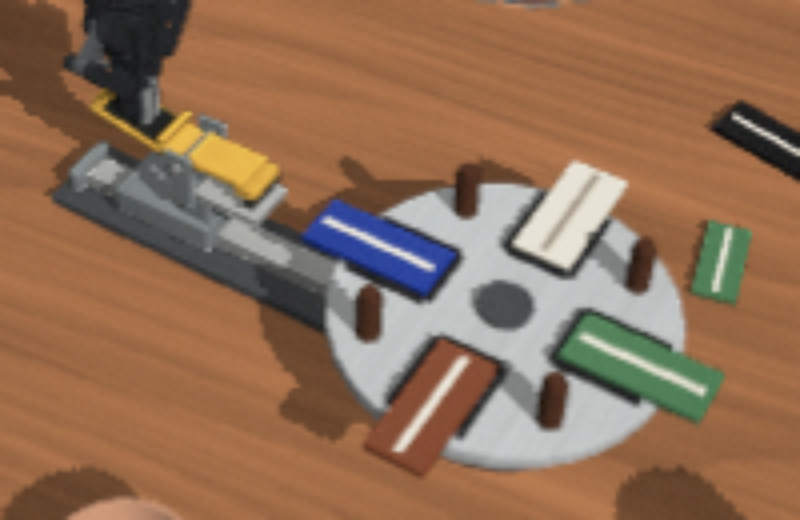

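The fingertip is on the pad between the ridges, with 6.4 N upward. I'll press further.

```bash
python3 -m creep '[[0,0,0,0,0,0.004,0],[0,0,0,0,0,0.004,0],[0,0,0,0,0,0.004,0],[0,0,0,0,0,0.004,0],[0,0,0,0,0,0,0],[0,0,0,0,0,0,0]]'
python3 - <<'E'
from h import *
cv2.imwrite("pics/w8.png",manip.grab_frame("wrist"))
im=manip.grab_frame("scene");cv2.imwrite("pics/s8.png",cv2.resize(im[155:285,230:430],None,fx=4,fy=4))
E
```

```text
time: 12.65
tool_pos: [0.4757, -0.1277, 0.0885]
tool_rot: [0.002, 0.745, 0.667, -0.0]
contact_force: [-4.5, -0.9, 11.9]
gripper_width: -0.007
```

View pics/s8.png

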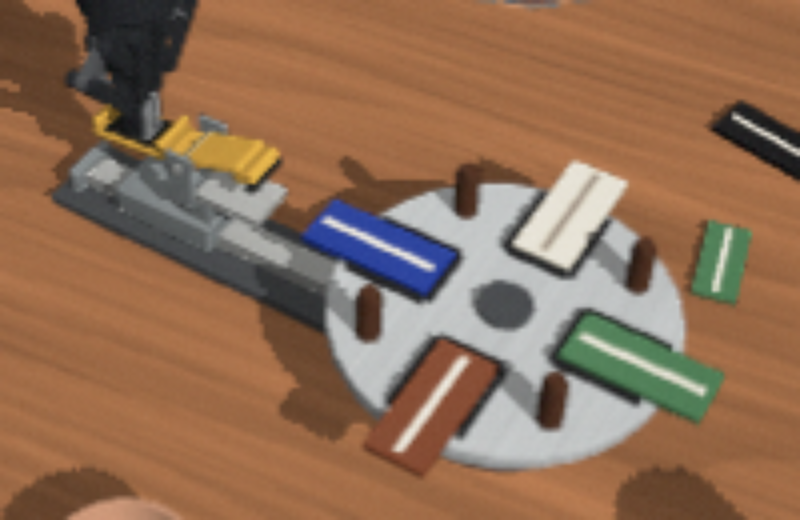

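View pics/w8.png

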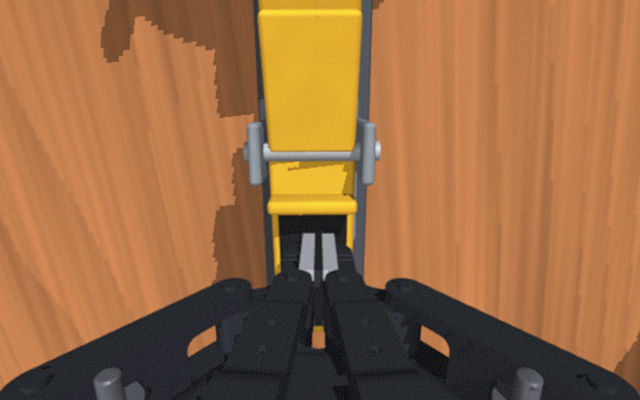

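The jaw is open: the yellow front is raised at crop (240,160). I'll slide forward with it held down.

```bash
python3 -m creep '[[0,0,0,0.004,0,0,0],[0,0,0,0.005,0,0,0],[0,0,0,0.005,0,0,0],[0,0,0,0.005,0,0,0],[0,0,0,0.005,0,0,0],[0,0,0,0.005,0,0,0],[0,0,0,0.005,0,0,0],[0,0,0,0.005,0,0,0],[0,0,0,0.005,0,0,0],[0,0,0,0,0,0,0]]'
python3 - <<'E'
from h import *
cv2.imwrite("pics/w9.png",manip.grab_frame("wrist"))
im=manip.grab_frame("scene");cv2.imwrite("pics/s9.png",cv2.resize(im[155:285,230:430],None,fx=4,fy=4))
E
```

```text
time: 13.58
tool_pos: [0.4805, -0.0829, 0.0886]
tool_rot: [0.001, 0.745, 0.668, 0.0]
contact_force: [-5.4, -0.6, 13.2]
gripper_width: -0.0
```

View pics/s9.png

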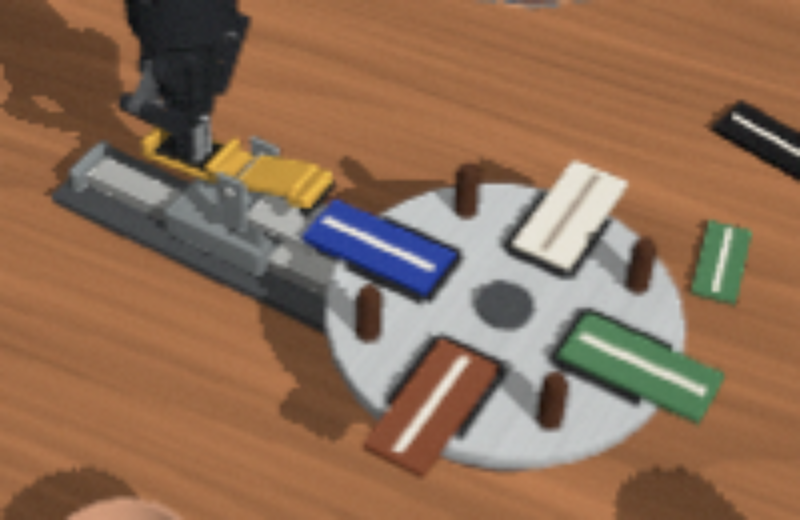

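View pics/w9.png

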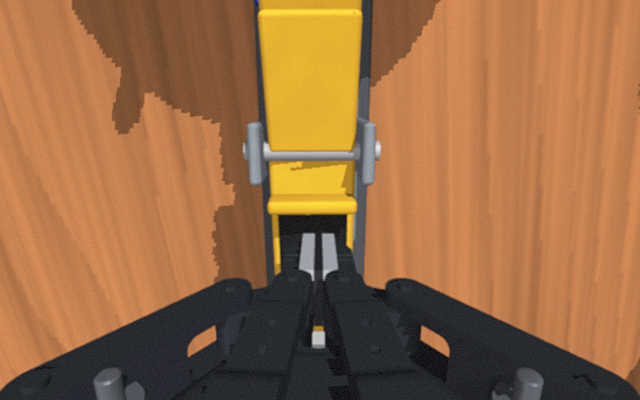

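Friction carried the clip 44.5 mm without slip, and the jaw overhangs the blue end at crop (325,200). I'll go on gently, watching the force.

```bash
python3 -m creep '[[0,0,0,0.003,0,0,0],[0,0,0,0.003,0,0,0],[0,0,0,0.003,0,0,0],[0,0,0,0.002,0,0,0],[0,0,0,0,0,0,0]]'
python3 -m creep '[[0,0,0,0.001,0,0,0],[0,0,0,0.001,0,0,0],[0,0,0,0,0,0,0]]'
python3 - <<'E'
from h import *
im=manip.grab_frame("scene");cv2.imwrite("pics/s10.png",cv2.resize(im[155:285,230:430],None,fx=4,fy=4))
cv2.imwrite("pics/w10.png",manip.grab_frame("wrist"))
E
```

```text
time: 14.1
tool_pos: [0.4816, -0.0724, 0.0885]
tool_rot: [0.002, 0.745, 0.668, -0.0]
contact_force: [-5.2, -1.1, 12.6]
gripper_width: 0.003
time: 14.35
tool_pos: [0.4818, -0.0707, 0.0885]
tool_rot: [0.002, 0.745, 0.667, -0.0]
contact_force: [-5.3, -1.6, 12.2]
gripper_width: 0.0
```

View pics/s10.png

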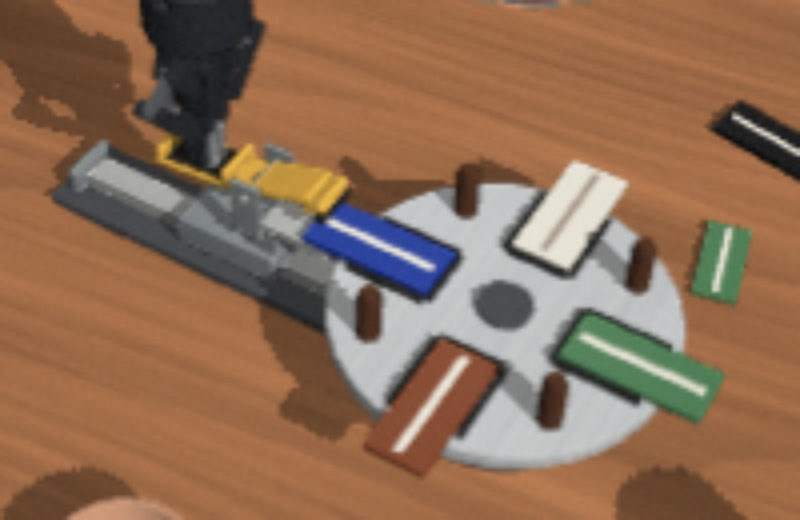

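View pics/w10.png

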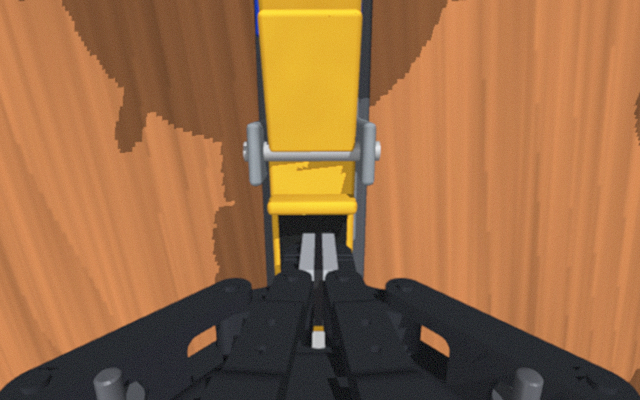

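The clip is forward about 57 mm with no stop felt yet. I'll creep on until it shows.

```bash
python3 -m creep '[[0,0,0,0.001,0,0,0],[0,0,0,0.001,0,0,0],[0,0,0,0,0,0,0]]'
python3 -m creep '[[0,0,0,0.001,0,0,0],[0,0,0,0.001,0,0,0],[0,0,0,0,0,0,0]]'
python3 - <<'E'
from h import *
cv2.imwrite("pics/w11.png",manip.grab_frame("wrist"))
E
```

```text
time: 14.7
tool_pos: [0.482, -0.0687, 0.0885]
tool_rot: [0.002, 0.745, 0.667, -0.0]
contact_force: [-5.8, -1.8, 12.3]
gripper_width: 0.002
time: 14.95
tool_pos: [0.4822, -0.0672, 0.0885]
tool_rot: [0.002, 0.745, 0.668, -0.001]
contact_force: [-7.0, -3.1, 11.1]
gripper_width: -0.002
```

View pics/w11.png

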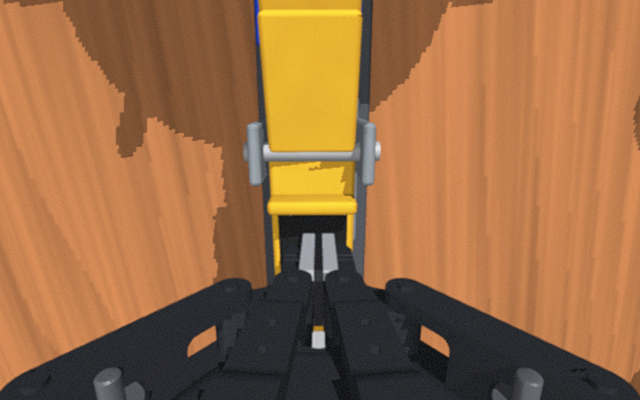

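```bash
python3 -m creep '[[0,0,0,0.001,-0.001,0,0],[0,0,0,0.001,0,0,0],[0,0,0,0,0,0,0]]'
python3 -m creep '[[0,0,0,0.001,0,0,0],[0,0,0,0.001,0,0,0],[0,0,0,0,0,0,0]]'
python3 - <<'E'
from h import *
cv2.imwrite("pics/w12.png",manip.grab_frame("wrist"))
E
```

```text
time: 15.25
tool_pos: [0.4823, -0.0666, 0.0892]
tool_rot: [0.004, 0.745, 0.668, -0.001]
contact_force: [-5.0, -7.9, 11.6]
gripper_width: -0.0
time: 15.5
tool_pos: [0.483, -0.0649, 0.0896]
tool_rot: [0.005, 0.745, 0.668, -0.001]
contact_force: [-3.3, -9.3, 11.9]
gripper_width: 0.001
```

View pics/w12.png

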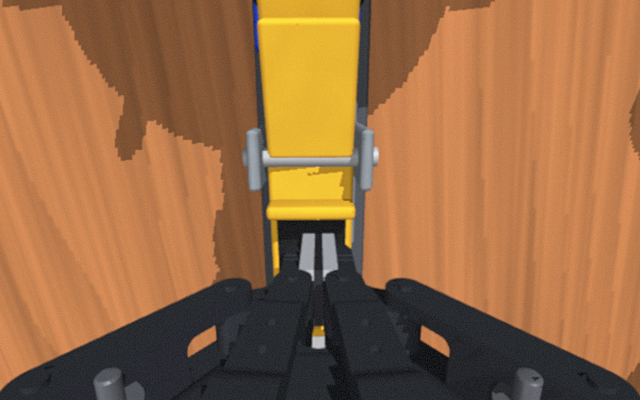

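The stop is reached: the push rose to 9 N and the finger started to slip on the pad. I'll ease the push off and let the lever up slowly.

```bash
python3 -m creep '[[0,0,0,-0.0015,0,0,0],[0,0,0,0,0,-0.003,0],[0,0,0,0,0,-0.003,0],[0,0,0,0,0,-0.003,0],[0,0,0,0,0,-0.003,0],[0,0,0,0,0,-0.003,0],[0,0,0,0,0,-0.004,0],[0,0,0,0,0,-0.006,0],[0,0,0,0,0,-0.015,0],[0,0,0,0,0,-0.02,0],[0,0,0,0,0,-0.025,0],[0,0,0,0,0,-0.025,0],[0,0,0,0,0,0,0]]'
python3 -m creep '[[0,0,0,-0.035,0,0,0],[0,0,0,-0.035,0,0,0],[0,0,0,-0.035,0,0,0],[0,0,0,-0.035,0,0,0],[0,0,0,0,0,0,0]]'
python3 - <<'E'
from h import *
im=manip.grab_frame("scene");cv2.imwrite("pics/s13.png",cv2.resize(im[155:285,230:430],None,fx=4,fy=4))
im=manip.grab_frame("top");cv2.imwrite("pics/t13.png",cv2.resize(im[140:290,190:410],None,fx=3.6,fy=3.6))
C=np.array([.5035,.17])
for n in ("top","scene"):
  for t in ("blue_tile","green_tile","white_tile","brown_tile"):
    for r in manip.cut_out(t,n)[:5]:
      m=r["pixels"].astype(np.uint8);(cx,cy),wh,a=cv2.minAreaRect(cv2.findNonZero(m))
      P=ray(n,[(cx,cy)],.077)[0][:2];e=P-C
      if .06<np.hypot(*e)<.13: print(n,t,round(r["confidence"],2),m.sum(),round(np.hypot(*e),3),round(np.degrees(np.arctan2(e[1],e[0])),1))
E
```

```text
time: 16.63
tool_pos: [0.4829, -0.0636, 0.2013]
tool_rot: [0.004, 0.745, 0.667, 0.002]
contact_force: [0.2, 0.3, 1.1]
gripper_width: 0.002
time: 17.05
tool_pos: [0.4638, -0.2065, 0.1949]
tool_rot: [0.0, 0.747, 0.665, -0.001]
contact_force: [-0.2, 0.0, 0.2]
gripper_width: 0.001
top blue_tile 0.76 508 0.088 -96.5
top green_tile 0.71 594 0.101 83.6
top white_tile 0.86 607 0.1 173.0
top brown_tile 0.89 554 0.1 -5.8
scene blue_tile 0.97 395 0.1 -95.1
scene green_tile 0.83 539 0.099 81.2
scene white_tile 0.67 347 0.096 173.8
scene brown_tile 0.9 598 0.104 -5.3
scene brown_tile 0.21 369 0.096 173.9
```

View pics/s13.png

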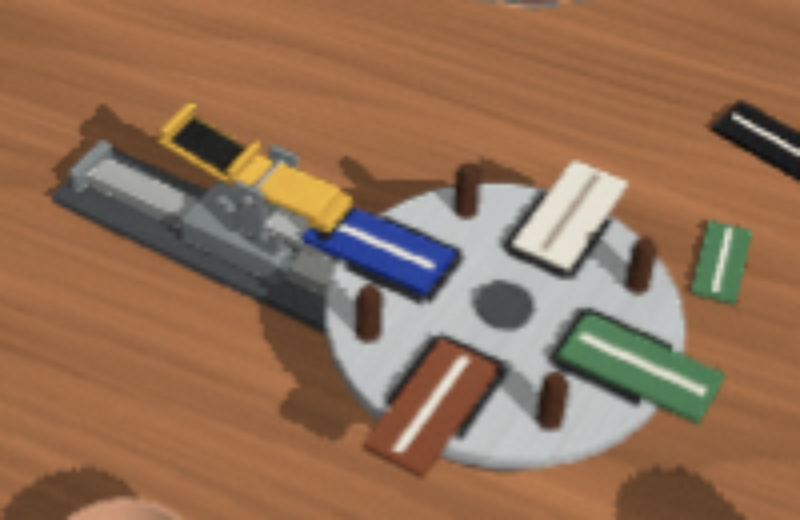

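View pics/t13.png

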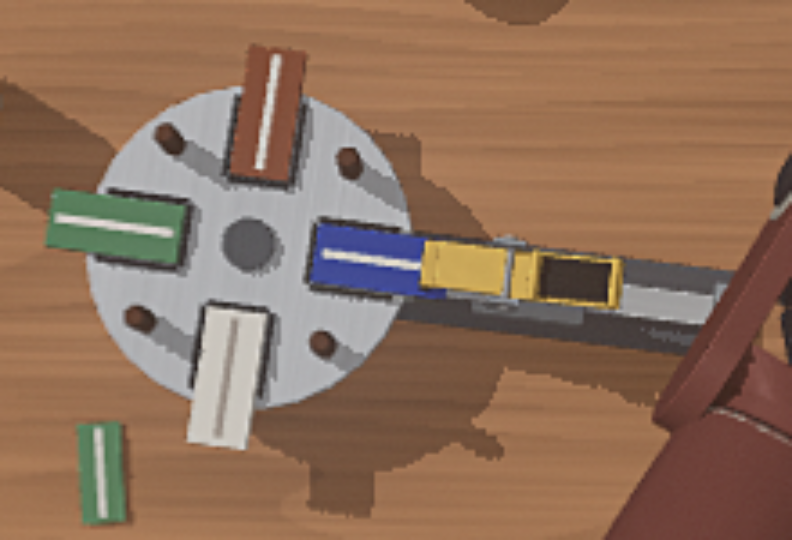

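The yellow jaw front is at crop (422,265) and covers the blue tile's end, which was at 450 before. That is about 20 mm. The lever is back up and all four tiles sit about 100 mm from the axis. The robot is clear, so I'm handing in.

```bash
python3 -c "
from plant import manip
print(manip.state()['contact_force'],manip.job_done())"
```

```text
the job is handed in; nothing more can be done
[-0.2320404   0.4824153   0.70202887] None
```

The job is done and handed in at about 17 s. No verdict was reported.

- **Wheel:** I straddled a peg with part-open fingers and turned the wheel about 89° clockwise. The blue tile ended at about -96.5° from the top camera (-95.1° from the scene camera), against a rail at about -96.2°. The limit is roughly ±7°.
- **Clip:** I pressed the lever until the jaw was clearly open, roughly 0.3 rad judged from finger travel and the picture. I then slid the clip about 61 mm to its stop; it started about 16 mm forward. The push rose to 9 N and the finger began to slip on the pad. I eased off and let the lever up slowly.
- **Last checks:** The last pictures show the jaw down on the tile with about 20 mm of its end covered. The other three tiles are in their pockets at 96–104 mm from the axis. The robot is clear, with only noise on the force reading.
- **Not measured directly:**
  - The jaw angle was not measured, only seen in the pictures.
  - The pots and tools were not measured again, but my path did not touch them.
- **Disagreements:**
  - The top camera puts the blue tile's centre at 88 mm because the clip hides its end; the scene camera gives 100 mm.
  - The two cameras differ by up to about 2.5° on tile angles, within calibration error.
  - The networks sometimes named the wrong objects, so I checked them against the pictures.

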